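# Pack the steel straw into its travel tube and snap the cap on

### The job

Pack the steel straw away: take it out of the wooden rack, slide it foot first all the way down into the white travel tube, then put the orange cap upright over it and press until the cap snaps home on the neck of the tube, its rim down on the shoulder. Keep your fingers on the cap and go on pressing it down firmly after the click: the program finishes while still holding and pressing the cap, without letting go. Leave the blue straw, the red mug, the spice jar and the small jam jar where they are.

Things in the scene. Friction and masses are not known exactly. Their poses are not given: they have to be found in the camera images.
- rack: light wooden block, 65 x 125 x 60 mm high, fixed to the worktop; two blind holes of 14 mm bore, 50 mm deep, lie on its y axis 30 mm either side of its middle; each holds a straw. Origin: centre of its underside; x across the row of holes, y along it, z up
- straw_steel: stiff steel drinking straw, 12 mm diameter, 140 mm long, about 30 g, standing upright in one of the two holes of the rack (either one), 90 mm of it above the rack. Origin: centre of its foot, which is tapered (8 mm wide at the very end, full width from 3 mm up); z runs along it to the top
- straw_steel_top (a point): centre of the steel straw's top end, 140 mm above its foot
- straw_blue: bystander: blue plastic straw of the same size in the other hole of the rack. Origin: centre of its foot
- tube: white travel tube fixed upright on a grey suction foot (84 mm across). Outer diameter 39 mm up to a flat shoulder 95 mm above the worktop, then a neck of 24 mm diameter and 26 mm height. Bore 14.5 mm wide, its floor 12 mm above the worktop: 31 mm of the seated straw stand out of the neck. Origin: centre of its underside, on the axis of the bore; z up
- tube_mouth (a point): centre of the mouth of the bore, at the top of the neck, 121 mm above the worktop; the top 4 mm of the bore widen to 19 mm
- tube_shoulder (a point): on the tube's axis at the height of the shoulder on which the cap's rim comes to rest, 95 mm above the worktop. Four round sprung snap nubs stand 3 mm out of the neck, 6 mm above the shoulder
- cap: orange ribbed cap, 39 mm diameter, 66 mm high, about 40 g, standing open end down on the worktop. Hollow, 61 mm deep, so it covers the straw's end. An entry cone, 31 mm wide at the rim, narrows to a 26 mm lip 4 mm above the rim; above it the inside is 32 mm wide. Origin: centre of the open rim; z up to the closed top
- cap_top (a point): centre of the cap's flat top, 66 mm above its rim. Pushed down on the neck, the lip meets the nubs about 7 mm before home; the push rises to about 12 to 15 N some 3 mm before home, then drops sharply as the nubs spring out above the lip and draw the cap down until its rim stands on the shoulder, where it stays; a push of 20 N is plenty
- mug_red: bystander: red mug, 85 mm across, 94 mm high, with a handle on its -y side. Origin: at the underside, 18 mm from the axis of the cup towards the handle
- spice_jar: bystander: spice jar with red lid, 45 mm across, 108 mm high. Origin: centre of its underside
- small_jam: bystander: small jam jar with golden lid, 51 mm across, 70 mm high. Origin: centre of its underside
Mind the look-alikes: they are no part of the job. Several things look just like the cap: the one meant starts nearest to the robot's base.

How it is judged:
By the outcome, as a careful person would: the job done as asked, in the order asked, and still so for the second after the job is handed in, while the arm keeps its last pose, push and grip.
It also fails if it takes over 58 s, if anything falls off the work surface, if the arm or the gripper's body presses on something with over 40 N, if the wrist force passes 120 N, or if a joint passes its speed limit or range.

### The arm

A 7-joint arm with a two-finger parallel gripper is mounted at the origin on the work surface; the furniture and walls round the work are solid. World frame = base frame: x ahead of the robot, y to its left, z up, the work surface at z = 0. Lengths are in m, angles in degrees, forces in N, time in s.
With the tool pointing down it reaches from about 0.4 to 0.85 m from the base axis. Payload 4.5 kg.
Tool frame: the origin (TCP) lies midway between the tips of the shut fingers; the grasp point (between the pads) lies 19 mm behind it (bot.tcp_to_grasp is the distance from the TCP to the grasp point, in m); z points along the fingers, y is the line along which they close (so a half turn about z gives the same grasp; the last joint's range is limited). The gripper opens to 85 mm and grips with 20 to 120 N. Pads are 22 mm wide; open, the fingers measure 114 mm over their backs; the gripper's body (76 mm by 85 mm) begins 54 mm behind the grasp point. The pads swing forward as they close: fully open they stand 13 mm farther back than shut.
Start: joints at [-68.022, 39.483, -11.15, 89.685, 9.013, 51.709, -12.324], TCP at [0.214, 0.587, 0.231] pointing down, gripper open.
Joint ranges: [-172.22, 172.22], [-26.19, 119.32], [-84.43, 86.54], [7.71, 146.69], [-57.33, 237.33], [2.42, 119.75], [-152.13, 152.13]. Speed limits (degrees/s): [147.25, 147.25, 180, 180, 180, 180, 180].

### API

Orientations are given as a 3x3 rotation matrix whose columns are the frame's x, y, z axes.
In Python, from station import status, optics, bot gives the robot as it stands.
- The arm moves only by the shell command python3 -m crank 'ROWS'. ROWS is JSON, a list of rows, each a list of 5 numbers: the gripper command: -1 is fully open, 1 is shut, values between are in proportion, then the shift along the tool's x, y, z in units of 40 mm (1.0 is 40 mm), then the turn about the tool's z in units of 6 degrees (1.0 is 6 degrees). A call has 1 to 10 rows; each row is the pose to reach, as a shift and turn from the pose commanded when the call began, along the tool's axes at that moment; what a row does not reach only later rows make up. A row lasts 1/12 s, in which the tool goes at most 41.7 mm and 7.16 degrees, less where a joint would pass 70% of its speed; a pose out of reach is approached as far as the arm can. A call with a gripper value outside its range is refused whole. The fingers move at their own pace and stop on an object; the grip force is fixed at half the most. Time passes only in rows, so rows that repeat a pose let the fingers close. It gives the time, the measured TCP pose, the force, the opening and the grip force at its end, in the units of the state.
- status.get_obs(): the state, without advancing time (a new reading comes with each control period).
- optics.get_image(name): name is "scene" or "top" or "wrist"; returns (picture, depth): 420x560x3 uint8, red, green, blue; 420x560 float32, m along the optical axis (not along the pixel's ray), 0 where there is no reading.
- optics.camera_info(name): a dict with "K" (3x3 intrinsics, pixels), "rvec" (rotation vector, rad) and "tvec" (3), from world to camera coordinates, as OpenCV has them; the wrist camera has in their place "T_tool_cam" (4x4, takes a point from camera to tool coordinates, whose origin is the TCP and whose axes are the flange's). Camera axes: x right, y down, z forward; pixel columns grow to the right and rows downward; lengths in m; the calibration is good to about 2 mm. A picture is of the moment at which its call begins: read the wrist's pose just before it. camera_info takes no time and is no camera call.
- bot.finish_job(): hands the job in; it is judged then, once.
The state is a dict: "clock": time; "joint_pos": joint angles; "dq": joint speeds; "joint_efforts": joint torques, N m; "position": TCP position; "ee_rot": TCP orientation; "force": force on the tool from outside, world axes, zero at the start; "moment": the same for the moment, N m; "width": opening from 0.0 (shut) to 1.0 (fully open); "gripper_force": force on a finger pad.
Only numpy, scipy, OpenCV 4.12 (cv2) and the standard library are available. Lean on these libraries where they do the work, as an engineer would, in place of code of your own. Each camera call takes 0.05 s, during which the arm holds its last target. There are 200 camera calls.

## Working session

There is one attempt and no reset: what is moved stays moved. The work goes in short steps, Python scripts to look and compute and a shell command to move; the robot and the scene stay as the last step left them, time stands still between calls to the robot, and variables do not carry over. Pictures are saved under pics/ and viewed, at most 10 in all, crops included, and the job is handed in when it is done.

```bash
ls; mkdir -p pics; cat > h.py <<'E'
import numpy as np,cv2
from station import status,optics,bot
def grab(n,f=None):
    o=status.get_obs(); im,d=optics.get_image(n); ci=optics.camera_info(n); K=np.array(ci["K"])
    v,u=np.mgrid[0:420,0:560]
    P=np.stack([(u-K[0,2])/K[0,0]*d,(v-K[1,2])/K[1,1]*d,d],-1)
    if n=="wrist":
        T=np.array(ci["T_tool_cam"]); P=P@T[:3,:3].T+T[:3,3]; P=P@np.array(o["ee_rot"]).T+np.array(o["position"])
    else:
        R=cv2.Rodrigues(np.array(ci["rvec"],float))[0]; P=(P-np.array(ci["tvec"]).ravel())@R
    P[d==0]=np.nan
    if f: cv2.imwrite("pics/"+f,im[...,::-1])
    return im,P,o
E
python3 - <<'E'
from h import *
o=status.get_obs();print({k:np.round(v,3).tolist() for k,v in o.items()},bot.tcp_to_grasp)
a=[]
for n in("scene","top"):
    im,P,_=grab(n); np.savez(n,im=im,P=P); a.append(im)
    cv2.imwrite(f"pics/{n}.png",cv2.resize(im[...,::-1],(784,588),interpolation=cv2.INTER_CUBIC))
E
```

```text
pics
{'clock': 0.0, 'joint_pos': [-68.02, 39.533, -11.145, 89.744, 9.013, 51.711, -12.326], 'dq': [0.068, 0.104, -0.092, -0.06, 0.004, -0.008, 0.081], 'joint_efforts': [-0.0, -53.961, -1.267, -15.854, 0.009, 0.009, -0.0], 'position': [0.214, 0.587, 0.23], 'ee_rot': [[-0.939, 0.343, -0.001], [0.343, 0.939, -0.002], [-0.0, -0.002, -1.0]], 'force': [-0.003, 0.42, 0.578], 'moment': [-0.026, 0.025, 0.032], 'gripper_force': 0.0, 'width': 1.003} 0.0187
```

View pics/scene.png

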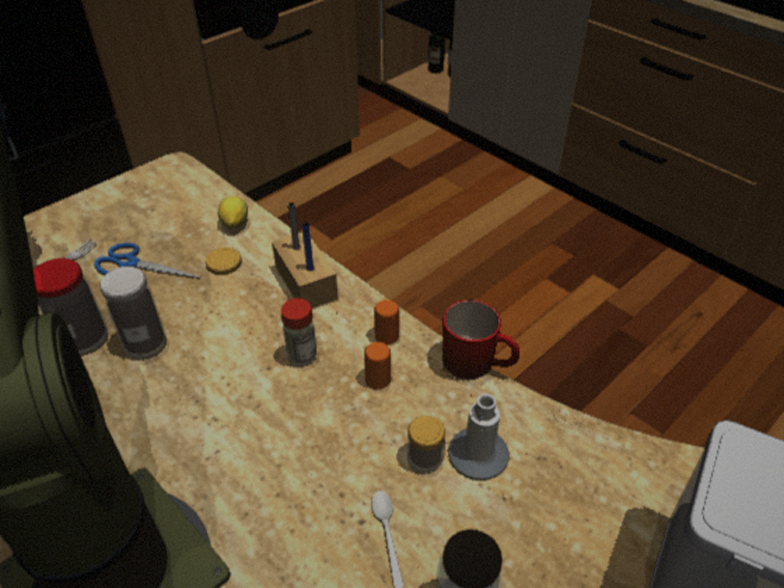

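View pics/top.png

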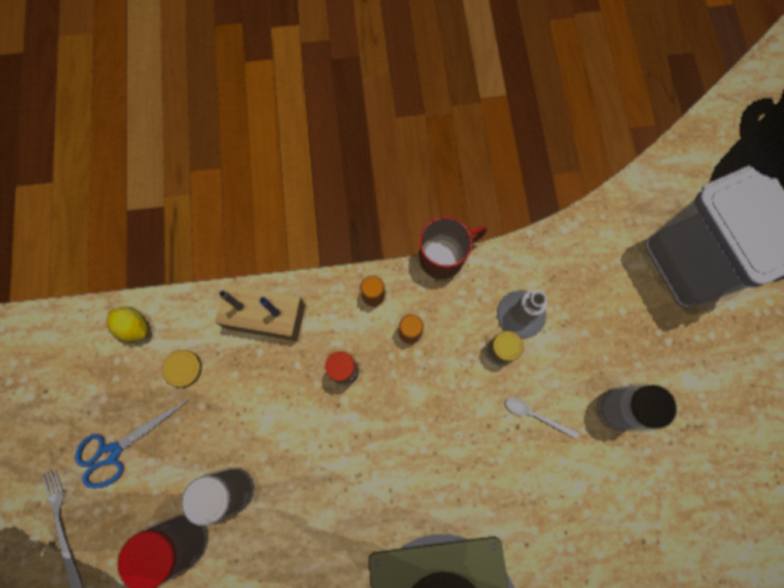

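Scene picture: the look-alike caps are at (387,320) and (378,365). The straws are grey at (294,226) and blue at (308,246), and the tube is at (483,430). In the top picture the caps are at (372,290) and (411,327), and the base is at (440,580). The second cap is nearer the base, so I choose that one, subject to measurement and a close crop.

```bash
python3 - <<'E'
from h import *
from scipy import ndimage as N
s=np.load("top.npz");t=np.load("scene.npz")
for nm,q in(("top",s),("scene",t)):
    P=q["P"];im=q["im"];print(nm)
    m=(P[...,2]>.025)&(P[...,2]<.3)&(np.hypot(P[...,0],P[...,1])>.3)&(np.hypot(P[...,0],P[...,1])<1)
    L,n=N.label(m)
    for i in range(1,n+1):
        k=L==i
        if k.sum()<25: continue
        p=P[k];z=np.percentile(p[:,2],97);tp=p[p[:,2]>z-.008]
        v,u=np.nonzero(k)
        print((int(u.mean()*1.4),int(v.mean()*1.4)),k.sum(),"z%.3f"%z,"top c",np.round((tp[:,:2].min(0)+tp[:,:2].max(0))/2,3),"ext",np.round(np.ptp(tp[:,:2],axis=0),3),im[k].mean(0).astype(int))
    # straws
    m=(P[...,2]>.075)&(P[...,2]<.17)
    b=N.label(m)[0]
a=t["im"][180:300,220:320,::-1]; b=t["im"][120:240,180:280,::-1]; c=s["im"][190:290,140:310,::-1]
cv2.imwrite("pics/crop.png",np.hstack([cv2.resize(x,(390,500),interpolation=2) for x in(a,b)]))
P=t["P"]
for (u,v) in [(209,150),(210,160),(210,170),(219,165),(220,175),(221,185),(346,287),(346,283)]: print(u,v,np.round(P[v,u-2:u+3].tolist(),3).tolist(),t["im"][v,u])
E
```

```text
top
(732, 216) 8552 z0.231 top c [ 0.619 -0.529] ext [0.123 0.069] [86 83 83]
(448, 242) 881 z0.095 top c [ 0.558 -0.081] ext [0.085 0.094] [75 44 35]
(372, 289) 280 z0.068 top c [0.504 0.048] ext [0.038 0.037] [132  80  20]
(258, 311) 1769 z0.146 top c [0.49  0.236] ext [0.029 0.069] [132 110  72]
(529, 306) 409 z0.121 top c [ 0.443 -0.198] ext [0.024 0.024] [95 90 86]
(126, 324) 606 z0.054 top c [0.497 0.457] ext [0.042 0.043] [138 124  19]
(410, 327) 278 z0.068 top c [ 0.434 -0.006] ext [0.037 0.038] [138  86  26]
(504, 347) 475 z0.072 top c [ 0.384 -0.153] ext [0.046 0.048] [135 116  49]
(341, 367) 446 z0.110 top c [0.38 0.11] ext [0.043 0.042] [137  52  33]
(638, 407) 1565 z0.147 top c [ 0.268 -0.327] ext [0.06 0.06] [53 48 42]
(182, 530) 3846 z0.143 top c [0.184 0.345] ext [0.13  0.148] [103  60  57]
scene
(8, 137) 176 z0.299 top c [0.206 0.531] ext [0.02  0.039] [12 12 13]
(231, 210) 353 z0.054 top c [0.497 0.456] ext [0.043 0.044] [137 124  46]
(301, 284) 2425 z0.137 top c [0.49  0.236] ext [0.029 0.072] [92 68 49]
(68, 298) 1965 z0.143 top c [0.156 0.381] ext [0.069 0.076] [
[... 981 characters left out ...]
0.26, 0.082]] [42 36 37]
219 165 [[0.479, 0.205, 0.142], [0.481, 0.203, 0.142], [0.482, 0.202, 0.142], [0.485, 0.203, 0.14], [1.238, 1.252, -0.904]] [ 9 19 43]
220 175 [[0.479, 0.205, 0.114], [nan, nan, nan], [0.482, 0.203, 0.113], [0.484, 0.201, 0.113], [0.523, 0.251, 0.06]] [22 27 49]
221 185 [[0.477, 0.203, 0.086], [0.48, 0.203, 0.085], [0.482, 0.203, 0.083], [0.485, 0.203, 0.081], [0.502, 0.222, 0.059]] [20 24 45]
346 287 [[0.449, -0.189, 0.108], [0.448, -0.192, 0.111], [0.451, -0.192, 0.108], [0.452, -0.194, 0.11], [0.454, -0.195, 0.109]] [61 60 54]
346 283 [[0.447, -0.189, 0.121], [0.449, -0.19, 0.121], [0.452, -0.19, 0.118], [0.452, -0.192, 0.12], [0.452, -0.194, 0.122]] [100  99  94]
```

View pics/crop.png

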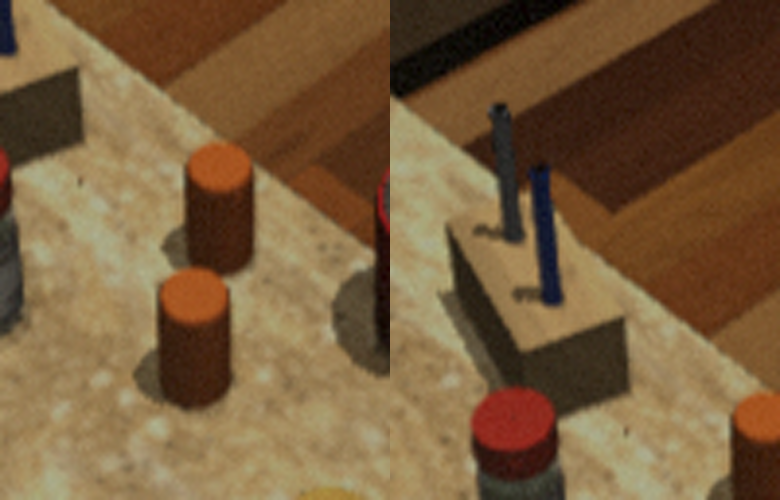

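The crop shows the chosen near cap at (195,335), with base distance 0.434 m against 0.506 m for the other. The steel straw is the grey one at left (505,175), with the blue one beside it. Heights match the descriptions. I'll move above the steel straw at about (0.499, 0.264).

```bash
python3 -m crank '[[0,-9.46,-5.14,0,0],[0,-9.46,-5.14,0,0],[0,-9.46,-5.14,0,0],[0,-9.46,-5.14,0,0],[0,-9.46,-5.14,0,0],[0,-9.46,-5.14,0,0],[0,-9.46,-5.14,0,0],[0,-9.46,-5.14,0,0],[0,-9.46,-5.14,0,0],[0,-9.46,-5.14,0,0]]'
python3 -m crank '[[0,0,0,0,0],[0,0,0,0,0],[0,0,0,0,0],[0,0,0,0,0]]'
python3 - <<'E'
from h import *
im,P,o=grab("wrist","w1.png"); np.savez("w1",im=im,P=P)
print(o["position"],np.round(o["ee_rot"],3).tolist(),o["width"])
for n in("wrist","top"):
    if n=="top": break
    for lo,hi in((.07,.1),(.1,.13),(.135,.16)):
        m=(P[...,2]>lo)&(P[...,2]<hi)
        L,k=cv2.connectedComponents(m.astype(np.uint8))
        for i in range(1,L):
            q=P[k==i]
            if len(q)>30: print(lo,len(q),np.round(np.nanmedian(q,0),4),np.round(np.ptp(q,axis=0),3),im[k==i].mean(0).astype(int),np.argwhere(k==i).mean(0).astype(int))
E
```

```text
clock: 0.93
position: [0.4908, 0.2729, 0.2311]
ee_rot: [[-0.939, 0.343, -0.001], [0.343, 0.939, -0.0], [0.0, -0.0, -1.0]]
force: [0.6, 0.2, -0.2]
width: 0.504
gripper_force: 0.0
clock: 1.27
position: [0.4886, 0.2764, 0.2311]
ee_rot: [[-0.94, 0.34, -0.001], [0.34, 0.94, 0.001], [0.001, 0.0, -1.0]]
force: [-0.5, -0.1, -0.2]
width: 0.501
gripper_force: 0.0
[0.4886327  0.27643913 0.23113764] [[-0.94, 0.34, -0.001], [0.34, 0.94, 0.001], [0.001, 0.0, -1.0]] 0.5014614314978167
0.07 830 [0.3848 0.1313 0.0877] [0.046 0.025 0.03 ] [65 43 34] [147  97]
0.07 99 [0.4959 0.2693 0.0856] [0.007 0.011 0.029] [52 50 50] [204 272]
0.07 124 [0.4802 0.2138 0.0859] [0.011 0.009 0.029] [14 28 56] [207 217]
0.07 2814 [ 0.5644 -0.0658  0.0832] [0.085 0.101 0.026] [74 34 33] [339  33]
0.1 2117 [0.3822 0.1153 0.1083] [0.044 0.046 0.011] [138  35  20] [153  68]
0.1 131 [0.4959 0.2691 0.1165] [0.007 0.012 0.03 ] [52 50 49] [214 272]
0.1 155 [0.4803 0.2138 0.1152] [0.01  0.009 0.03 ] [15 28 56] [218 211]
0.135 238 [0.4984 0.2676 0.1504] [0.012 0.011 0.018] [56 54 55] [229 271]
0.135 257 [0.482  0.2114 0.1503] [0.012 0.012 0.018] [19 33 62] [233 201]
```

View pics/w1.png

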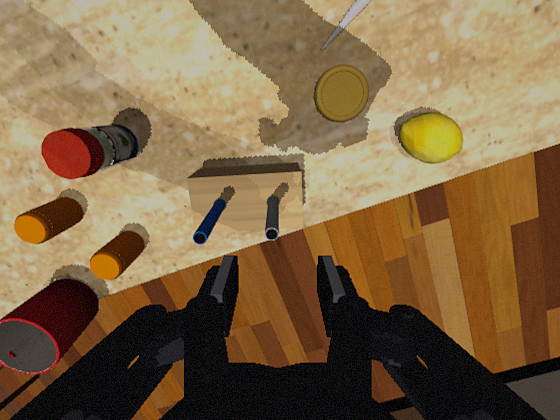

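The wrist view shows the steel straw top at (271,229) and the blue one at (201,233). It measures (0.498, 0.267), z 0.150, as expected. I'll go lower and look again.

```bash
python3 -m crank '[[0,-0.31,-0.15,0.7,0],[0,-0.31,-0.15,1.4,0],[0,-0.31,-0.15,1.4,0],[0,-0.31,-0.15,1.4,0]]'
cat >> h.py <<'E'
def tool(P,o): return (P-np.array(o["position"]))@np.array(o["ee_rot"])
def clusters(im,P,o,lo,hi,mn=30,rng=.12):
    m=(P[...,2]>lo)&(P[...,2]<hi)&(np.hypot(P[...,0]-o["position"][0],P[...,1]-o["position"][1])<rng)
    L,k=cv2.connectedComponents(m.astype(np.uint8))
    for i in range(1,L):
        q=P[k==i]
        if len(q)>mn:
            c=(np.nanpercentile(q,2,axis=0)+np.nanpercentile(q,98,axis=0))/2
            print(len(q),"c",np.round(c,4),"ext",np.round(np.ptp(q,axis=0),3),"tool",np.round(tool(c,o)/.04,2),im[k==i].mean(0).astype(int),np.argwhere(k==i).mean(0).astype(int)[::-1])
E
python3 - <<'E'
from h import *
im,P,o=grab("wrist","w2.png");print(o["position"])
clusters(im,P,o,.145,.16)
clusters(im,P,o,.1,.14)
im,P,o2=grab("top"); clusters(im,P,o,.145,.156,5)
E
```

```text
clock: 1.65
position: [0.4977, 0.2658, 0.1746]
ee_rot: [[-0.94, 0.34, -0.003], [0.34, 0.94, -0.001], [0.003, -0.002, -1.0]]
force: [-0.5, 0.1, 0.7]
width: 0.498
gripper_force: 0.0
[0.49773183 0.26580684 0.17457005]
312 c [0.5002 0.267  0.149 ] ext [0.012 0.012 0.007] tool [-0.05  0.05  0.64] [40 39 41] [280 249]
323 c [0.4832 0.2095 0.1487] ext [0.012 0.012 0.008] tool [-0.14 -1.45  0.65] [16 33 63] [187 254]
323 c [0.4982 0.2673 0.1203] ext [0.008 0.012 0.04 ] tool [-0.    0.04  1.36] [53 51 51] [280 227]
406 c [0.4825 0.2113 0.1203] ext [0.011 0.01  0.04 ] tool [-0.11 -1.41  1.36] [14 29 57] [201 233]
11 c [0.4828 0.2042 0.1485] ext [0.008 0.004 0.004] tool [-0.17 -1.57  0.66] [60 57 68] [189 213]
```

View pics/w2.png

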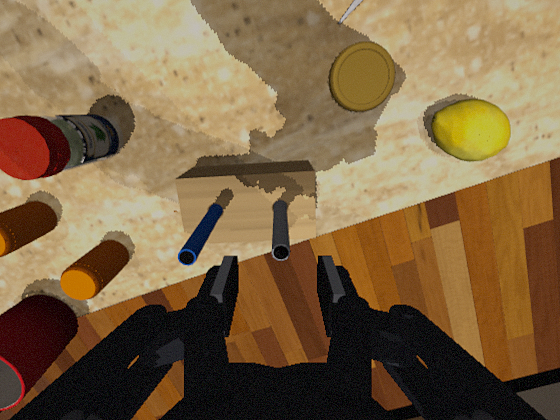

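The straw top at (280,249) sits centred between the fingers. Descend and grip near the top.

```bash
python3 -m crank '[[0,-0.05,0.03,0.7,0],[0,-0.05,0.03,1.31,0],[0,-0.05,0.03,1.31,0],[0,-0.05,0.03,1.31,0],[1,-0.05,0.03,1.31,0],[1,-0.05,0.03,1.31,0],[1,-0.05,0.03,1.31,0],[1,-0.05,0.03,1.31,0],[1,-0.05,0.03,1.31,0],[1,-0.05,0.03,1.31,0]]'
python3 -m crank '[[1,0,0,0,0],[1,0,0,0,0],[1,0,0,0,0]]'
```

```text
clock: 2.58
position: [0.503, 0.2661, 0.1248]
ee_rot: [[-0.939, 0.343, 0.003], [0.343, 0.939, 0.002], [-0.002, 0.003, -1.0]]
force: [-0.9, -0.6, 7.6]
width: 0.118
gripper_force: 58.5
clock: 2.83
position: [0.503, 0.2661, 0.1248]
ee_rot: [[-0.939, 0.343, 0.003], [0.343, 0.939, 0.002], [-0.002, 0.003, -1.0]]
force: [-0.7, -0.3, 5.4]
width: 0.118
gripper_force: 58.5
```

```bash
python3 -m crank '[[1,0,0,-0.5,0],[1,0,0,-1,0],[1,0,0,-1.6,0],[1,0,0,-2.4,0],[1,0,0,-3.2,0],[1,0,0,-3.6,0],[1,0,0,-3.6,0],[1,0,0,-3.6,0]]'
python3 -m crank '[[1,-0.2,-0.9,0,0],[1,-0.4,-1.8,0,0],[1,-0.6,-2.7,0,0],[1,-0.8,-3.6,0,0],[1,-1,-4.5,0,0],[1,-1.2,-5.4,0,0],[1,-1.4,-6.3,0,0],[1,-1.6,-7.2,0,0],[1,-1.8,-8.1,0,0],[1,-2,-9,0,0]]'
python3 -m crank '[[1,-0.2,-0.8,0,0],[1,-0.4,-1.6,0,0],[1,-0.6,-2.4,0,0],[1,-0.6,-2.4,0,0],[1,-0.6,-2.4,0,0],[1,-0.6,-2.4,0,0]]'
python3 - <<'E'
from h import *
im,P,o=grab("wrist","w3.png");print(o["position"])
print("mouth");clusters(im,P,o,.112,.128)
print("straw");clusters(im,P,o,.14,.22)
im,P,o=grab("top","t3.png");print("top");clusters(im,P,o,.112,.127,10)
im,P,o=grab("scene","s3.png");print("scene");clusters(im,P,o,.112,.127,10)
clusters(im,P,o,.13,.20,10)
q=(P[...,2]>.12)&(P[...,2]<.23)&(abs(P[...,0]-.444)<.02)&(abs(P[...,1]+.2)<.02)
for z in np.arange(.12,.23,.01):
  k=q&(abs(P[...,2]-z)<.005)
  if k.sum()>4: print(round(z,3),k.sum(),np.round(np.median(P[k],0),4))
v=np.hstack([im[230:400,280:420]])
cv2.imwrite("pics/s3c.png",cv2.resize(v[...,::-1],None,fx=3,fy=3,interpolation=2))
E
```

```text
clock: 3.5
position: [0.5022, 0.2656, 0.2682]
ee_rot: [[-0.939, 0.343, 0.002], [0.343, 0.939, 0.001], [-0.002, 0.002, -1.0]]
force: [0.5, 0.7, -1.3]
width: 0.116
gripper_force: 58.7
clock: 4.33
position: [0.452, -0.1019, 0.2657]
ee_rot: [[-0.94, 0.342, -0.003], [0.342, 0.94, 0.0], [0.003, -0.001, -1.0]]
force: [1.4, -0.5, 0.1]
width: 0.116
gripper_force: 58.8
clock: 4.83
position: [0.4426, -0.1977, 0.2659]
ee_rot: [[-0.94, 0.342, -0.002], [0.342, 0.94, 0.002], [0.002, 0.001, -1.0]]
force: [0.3, 0.2, -0.8]
width: 0.113
gripper_force: 58.8
[ 0.44260449 -0.19772011  0.26592903]
mouth
242 c [ 0.4443 -0.1963  0.1181] ext [0.023 0.024 0.011] tool [-0.04  0.04  3.7 ] [131 126 126] [280 193]
straw
386 c [ 0.4375 -0.1963  0.1883] ext [0.008 0.012 0.065] tool [ 0.13 -0.01  1.94] [52 51 51] [277 211]
top
71 c [ 0.4431 -0.1971  0.1179] ext [0.024 0.023 0.011] tool [-0.01 -0.    3.71] [110 105 101] [383 213]
scene
129 c [ 0.4448 -0.1985  0.1177] ext [0.025 0.024 0.012] tool [-0.06 -0.03  3.72] [95 93 86] [346 287]
119 c [ 0.4384 -0.1981  0.1773] ext [0.012 0.011 0.046] tool [ 0.1  -0.07  2.23] [53 49 44] [347 269]
0.12 37 [ 0.4448 -0.1982  0.1212]
0.16 26 [ 0.436  -0.2001  0.1606]
0.17 27 [ 0.4364 -0.2003  0.169 ]
0.18 25 [ 0.4362 -0.1998  0.1792]
0.19 29 [ 0.4363 -0.1993  0.1894]
0.2 29 [ 0.4366 -0.2004  0.2008]
0.21 28 [ 0.4367 -0.2002  0.2098]
0.22 29 [ 0.4364 -0.2004  0.2199]
0.23 16 [ 0.4364 -0.1995  0.2279]
```

View pics/w3.png

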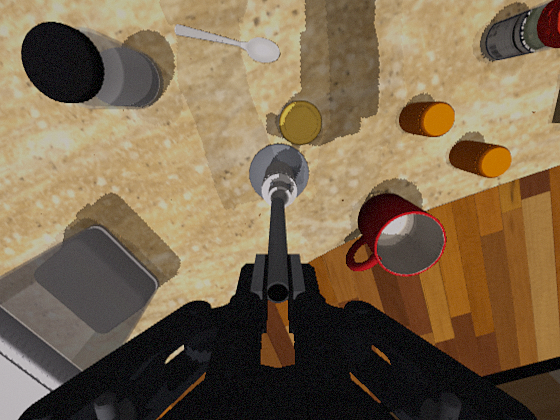

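Wrist view: straw held upright, with its foot at about (278,190) above the tube neck at (280,193). I'll fit circles of known radius to the straw and the neck in each camera to get their relative offset.

```bash
cat >> h.py <<'E'
from scipy.optimize import least_squares
def cyl(P,c,r,lo,hi,box=.022):
    k=(P[...,2]>lo)&(P[...,2]<hi)&(np.hypot(P[...,0]-c[0],P[...,1]-c[1])<box)
    q=P[k][:,:2]
    if len(q)<8: return len(q),None
    s=least_squares(lambda x:np.hypot(*(q-x).T)-r,c,loss="soft_l1",f_scale=.0015)
    return len(q),np.round(s.x,4)
E
python3 - <<'E'
from h import *
for n in("scene","wrist","top"):
    a=[]
    for _ in range(3):
        im,P,o=grab(n)
        k=(abs(P[...,2]-.121)<.0025)&(np.hypot(P[...,0]-.444,P[...,1]+.198)<.02); top=P[k]
        tc=(np.percentile(top,3,axis=0)+np.percentile(top,97,axis=0))/2
        a.append(np.r_[cyl(P,(.442,-.198),.006,.165,.195,.014)[1],cyl(P,(.442,-.198),.006,.2,.225,.014)[1],cyl(P,(.444,-.198),.012,.104,.118)[1],tc[:2]])
    a=np.mean(a,0); print(n,a.round(4),o["position"])
    R=np.array(o["ee_rot"])
    for j in(4,6):print(" to go units xy",((np.r_[a[j:j+2]-(a[:2]),0]@R)/.04)[:2].round(3))
E
```

```text
scene [ 0.4413 -0.1972  0.4415 -0.1973  0.4442 -0.1986  0.4447 -0.198 ] [ 0.4434994  -0.19734915  0.26676578]
 to go units xy [-0.078 -0.007]
 to go units xy [-0.086  0.01 ]
wrist [ 0.4414 -0.1972  0.4415 -0.1972  0.4447 -0.1967  0.4443 -0.1964] [ 0.44343532 -0.19806198  0.26690508]
 to go units xy [-0.073  0.04 ]
 to go units xy [-0.062  0.043]
top [ 0.4394 -0.1997  0.4394 -0.1997  0.4433 -0.1969  0.4435 -0.1969] [ 0.44326943 -0.1984856   0.26688752]
 to go units xy [-0.068  0.099]
 to go units xy [-0.072  0.102]
```

```bash
python3 -m crank '[[1,-0.075,0.03,0,0],[1,-0.075,0.03,0.3,0],[1,-0.075,0.03,0.6,0],[1,-0.075,0.03,0.75,0],[1,-0.075,0.03,0.9,0],[1,-0.075,0.03,1.05,0],[1,-0.075,0.03,1.2,0],[1,-0.075,0.03,1.2,0],[1,-0.075,0.03,1.2,0]]'
python3 - <<'E'
from h import *
for n in("scene","wrist"):
    im,P,o=grab(n); print(n,cyl(P,(.444,-.198),.006,.13,.155,.014),cyl(P,(.444,-.198),.006,.155,.18,.014),cyl(P,(.444,-.198),.012,.1,.118),o["force"])
E
```

```text
clock: 6.18
position: [0.4466, -0.1984, 0.2187]
ee_rot: [[-0.939, 0.343, -0.0], [0.343, 0.939, 0.0], [0.0, 0.0, -1.0]]
force: [0.6, -0.3, 0.2]
width: 0.116
gripper_force: 58.8
scene (62, array([ 0.4446, -0.1986])) (65, array([ 0.4447, -0.1983])) (102, array([ 0.4454, -0.1977])) [ 0.57336441 -0.29002403  0.1618767 ]
wrist (151, array([ 0.4448, -0.1978])) (208, array([ 0.4448, -0.1978])) (196, array([ 0.4451, -0.1972])) [ 1.09351569  0.46732222 -0.40958724]
```

The straw has entered with no side force. Continue down to about 3 mm above the floor.

```bash
python3 -m crank '[[1,0,0.015,0.4,0],[1,0,0.015,0.8,0],[1,0,0.015,1.2,0],[1,0,0.015,1.6,0],[1,0,0.015,1.9,0],[1,0,0.015,2.1,0],[1,0,0.015,2.2,0],[1,0,0.015,2.2,0]]'
```

```text
clock: 6.95
position: [0.4466, -0.1979, 0.1305]
ee_rot: [[-0.939, 0.343, -0.001], [0.343, 0.939, 0.0], [0.001, -0.0, -1.0]]
force: [-0.4, -0.1, -0.6]
width: 0.113
gripper_force: 58.8
```

Go 2 mm lower, then release, rise and check the straw's height.

```bash
python3 -m crank '[[1,0,0,0.05,0],[1,0,0,0.05,0],[0.5,0,0,0.05,0],[0,0,0,0.05,0],[0,0,0,0.05,0],[0,0,0,0.05,0],[0,0,0,-0.5,0],[0,0,0,-1.3,0],[0,0,0,-2,0],[0,0,0,-2,0]]'
python3 - <<'E'
from h import *
for n in("scene","wrist","top"):
    im,P,o=grab(n,n+"5.png"); k=(np.hypot(P[...,0]-.445,P[...,1]+.198)<.02)&(P[...,2]<.175)&(P[...,2]>.128)
    q=P[k]
    if len(q)>5: z=np.percentile(q[:,2],95);t=q[q[:,2]>z-.006];print(n,len(q),"top z",z,t.mean(0).round(4),cyl(P,(.444,-.198),.006,.13,.146,.014),cyl(P,(.444,-.198),.012,.1,.118))
E
```

```text
clock: 7.78
position: [0.4497, -0.1989, 0.2154]
ee_rot: [[-0.939, 0.343, 0.009], [0.343, 0.939, -0.003], [-0.009, 0.0, -1.0]]
force: [1.6, 0.7, 0.4]
width: 0.499
gripper_force: 0.0
scene 83 top z 0.15318267962969487 [ 0.4437 -0.1995  0.1514] (39, array([ 0.4448, -0.1987])) (103, array([ 0.4456, -0.1976]))
wrist 338 top z 0.1538491984903134 [ 0.4441 -0.1972  0.1528] (96, array([ 0.4451, -0.1976])) (208, array([ 0.4452, -0.1971]))
top 47 top z 0.15321985738898317 [ 0.4423 -0.1986  0.1517] (14, array([ 0.4429, -0.1999])) (49, array([ 0.4431, -0.1994]))
```

The straw top is at 0.152–0.153, so it is fully seated. Now go above the cap.

```bash
python3 -m crank '[[-0.4,0.4,0.9,0,0],[-0.4,0.8,1.8,0,0],[-0.4,1.2,2.7,0,0],[-0.4,1.6,3.6,0,0],[-0.4,1.93,4.4,0.5,0],[-0.4,1.93,4.4,1.3,0],[-0.4,1.93,4.4,1.3,0],[-0.4,1.93,4.4,1.3,0],[-0.4,1.93,4.4,1.3,0]]'
python3 - <<'E'
from h import *
for n in("wrist","scene"):
    im,P,o=grab(n,n+"6.png");print(o["position"]); clusters(im,P,o,.062,.072,60)
    print(cyl(P,(.4345,-.006),.0195,.01,.06,.028))
E
```

```text
clock: 8.68
position: [0.4341, -0.0075, 0.159]
ee_rot: [[-0.939, 0.345, -0.001], [0.345, 0.939, -0.001], [0.001, -0.001, -1.0]]
force: [0.3, -1.6, 0.1]
width: 0.697
gripper_force: 0.0
[ 0.43412903 -0.00753537  0.15898578]
217 c [0.3855 0.0936 0.0671] ext [0.033 0.012 0.01 ] tool [2.01 1.96 2.3 ] [65 62 61] [377 111]
1510 c [ 0.4353 -0.003   0.0654] ext [0.039 0.039 0.007] tool [0.01 0.12 2.34] [162  87   8] [283 210]
1028 c [0.5052 0.0532 0.0654] ext [0.037 0.036 0.007] tool [-1.15  2.04  2.33] [176  97   2] [367 257]
408 c [ 0.5339 -0.0605  0.0671] ext [0.033 0.055 0.01 ] tool [-2.8  -0.38  2.3 ] [58  8  9] [262 314]
(479, array([ 0.4363, -0.0033]))
[ 0.43471579 -0.00767936  0.15950015]
205 c [ 0.4352 -0.0061  0.0655] ext [0.037 0.035 0.007] tool [0.   0.04 2.35] [140  67  28] [269 251]
(284, array([ 0.4364, -0.0044]))
```

View pics/wrist6.png

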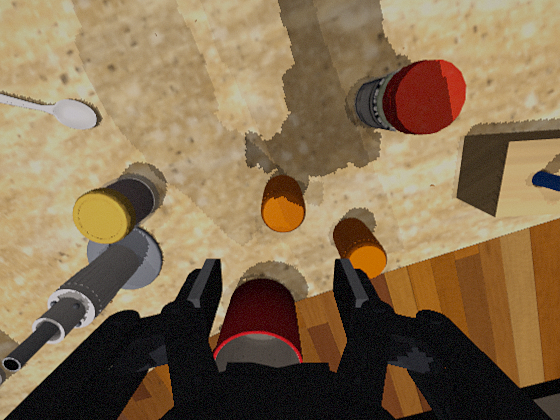

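Wrist view: the chosen cap at (283,210) is nearly centred, the other cap at (367,257) is clear of the fingers, and the seated straw is at (12,365). Descend and grip the cap.

```bash
python3 -m crank '[[-0.4,0,0.08,0.8,0],[-0.4,0,0.08,1.6,0],[-0.4,0,0.08,2.4,0],[-0.4,0,0.08,3.1,0],[-0.4,0,0.08,3.38,0],[-0.4,0,0.08,3.38,0],[-0.4,0,0.08,3.38,0],[-0.4,0,0.08,3.38,0],[0.2,0,0.08,3.38,0],[1,0,0.08,3.38,0]]'
python3 -m crank '[[1,0,0,0,0],[1,0,0,0,0],[1,0,0,0,0],[1,0,0,0,0],[1,0,0,0,0]]'
```

```text
clock: 9.62
position: [0.4378, -0.0051, 0.0254]
ee_rot: [[-0.938, 0.345, 0.003], [0.345, 0.938, -0.002], [-0.003, -0.001, -1.0]]
force: [0.5, -2.0, 20.7]
width: 0.453
gripper_force: 57.7
clock: 10.03
position: [0.4376, -0.0054, 0.0256]
ee_rot: [[-0.938, 0.345, 0.003], [0.345, 0.938, -0.003], [-0.004, -0.002, -1.0]]
force: [0.5, -1.4, 6.1]
width: 0.449
gripper_force: 59.7
```

```bash
python3 -m crank '[[1,0,0,-0.6,0],[1,0,0,-1.4,0],[1,0,0,-2.3,0],[1,0,0,-3.2,0],[1,0,0,-4.1,0],[1,0,0,-4.6,0],[1,0,0,-4.6,0],[1,0,0,-4.6,0]]'
python3 -m crank '[[1,-0.3,-0.8,0,0],[1,-0.6,-1.6,0,0],[1,-1,-2.4,0,0],[1,-1.3,-3.2,0,0],[1,-1.6,-3.9,0,0],[1,-1.85,-4.45,0,0],[1,-1.85,-4.45,0,0],[1,-1.85,-4.45,0,0],[1,-1.85,-4.45,0,0],[1,-1.85,-4.45,0,0]]'
cat > m.py <<'E'
from h import *
for n in("scene","wrist","top"):
    a=[]
    for _ in range(2):
        im,P,o=grab(n,n+"7.png"); z=o["position"][2]
        g=lambda *x:(lambda r:r if r is not None else [np.nan]*2)(cyl(P,*x)[1])
        a.append(np.r_[g((.445,-.198),.0195,z-.025,z-.004,.025),g((.445,-.198),.0195,z+.005,z+.035,.022),g((.445,-.198),.012,.103,.118,.02),g((.445,-.198),.006,.13,.147,.012),g((.445,-.198),.0195,.03,.088,.025)])
    a=np.mean(a,0); print(n,a.round(4)); R=np.array(o["ee_rot"])
    for i in (2,4): print(" to go",((np.r_[a[4:6] if i==2 else a[8:10],0]-np.r_[a[:2],0])@R/.04)[:2].round(3))
print(o["position"],o["force"])
cv2.imwrite("pics/c7.png",np.hstack([cv2.resize(cv2.imread("pics/scene7.png")[190:350,270:430],(390,390),interpolation=2),cv2.resize(cv2.imread("pics/wrist7.png")[150:310,200:360],(390,390),interpolation=2)]))
E
python3 m.py
```

```text
clock: 10.7
position: [0.438, -0.0042, 0.2112]
ee_rot: [[-0.938, 0.346, 0.005], [0.346, 0.938, -0.001], [-0.005, 0.0, -1.0]]
force: [-0.5, -0.3, -0.5]
width: 0.451
gripper_force: 60.3
clock: 11.53
position: [0.4444, -0.1946, 0.2082]
ee_rot: [[-0.94, 0.341, -0.003], [0.341, 0.94, -0.0], [0.002, -0.001, -1.0]]
force: [0.6, 0.2, -0.8]
width: 0.446
gripper_force: 60.4
scene [ 0.4426 -0.1946  0.4432 -0.1963  0.4454 -0.198   0.4449 -0.1985  0.4454
 -0.1977]
 to go [-0.095 -0.056]
 to go [-0.09  -0.051]
wrist [ 0.4428 -0.1939  0.4432 -0.1961  0.4452 -0.197   0.4449 -0.1976  0.4452
 -0.1965]
 to go [-0.083 -0.054]
 to go [-0.077 -0.041]
top [ 0.441  -0.1962  0.4419 -0.1968  0.4436 -0.1989     nan     nan  0.443
 -0.1987]
 to go [-0.085 -0.041]
 to go [-0.07  -0.041]
[ 0.4447838  -0.19524371  0.20870105] [ 0.31043559  0.29433975 -1.23093509]
```

View pics/c7.png

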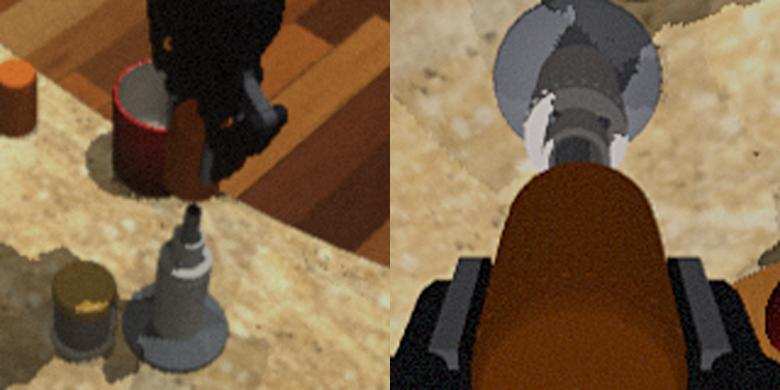

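Crop: the cap is held upright, with the straw tip just below its rim, at left (192,210) in the scene view. All cameras agree on the offset, x -0.083 and y -0.048. Correct it and descend over the straw to just above the neck.

```bash
python3 -m crank '[[1,-0.083,-0.048,0,0],[1,-0.083,-0.048,0.3,0],[1,-0.083,-0.048,0.6,0],[1,-0.083,-0.048,0.9,0],[1,-0.083,-0.048,1.1,0],[1,-0.083,-0.048,1.3,0],[1,-0.083,-0.048,1.4,0],[1,-0.083,-0.048,1.4,0],[1,-0.083,-0.048,1.4,0]]'; sed -i 's/z-.025,z-.004,.025/z-.018,z-.004,.025/' m.py; python3 m.py
```

```text
clock: 12.58
position: [0.4473, -0.1989, 0.1527]
ee_rot: [[-0.94, 0.342, -0.001], [0.342, 0.94, -0.001], [0.001, -0.001, -1.0]]
force: [0.6, 0.5, 0.5]
width: 0.452
gripper_force: 60.4
scene [ 0.4454 -0.199   0.4454 -0.199   0.4454 -0.1978     nan     nan  0.4453
 -0.1977]
 to go [0.013 0.027]
 to go [0.014 0.028]
wrist [ 0.4456 -0.1982  0.4455 -0.1983  0.445  -0.1966     nan     nan  0.4452
 -0.1966]
 to go [0.027 0.031]
 to go [0.023 0.033]
top [ 0.4436 -0.2     0.4437 -0.1998  0.4434 -0.1984     nan     nan  0.443
 -0.1987]
 to go [0.017 0.036]
 to go [0.022 0.025]
[ 0.44737602 -0.19902983  0.15302581] [-0.94642435 -0.21711097 -0.39439851]
```

```bash
python3 -m crank '[[1,0.02,0.03,0,0],[1,0.02,0.03,0.1,0],[1,0.02,0.03,0.2,0],[1,0.02,0.03,0.3,0],[1,0.02,0.03,0.4,0],[1,0.02,0.03,0.5,0],[1,0.02,0.03,0.55,0],[1,0.02,0.03,0.55,0]]'; sed -n 1,20p m.py >/dev/null; python3 m.py | tail -1
```

```text
clock: 13.55
position: [0.4463, -0.1974, 0.13]
ee_rot: [[-0.94, 0.342, -0.003], [0.342, 0.94, -0.001], [0.002, -0.002, -1.0]]
force: [-0.2, 0.2, -0.9]
width: 0.45
gripper_force: 60.4
[ 0.44684752 -0.19756609  0.13078541] [-0.65489453 -0.26260499 -0.630831  ]
```

No contact force yet, with the rim on the neck about 10 mm above home. Press in small steps.

```bash
for s in 1 2 3; do python3 -m crank '[[1,0,0,0.04,0],[1,0,0,0.08,0],[1,0,0,0.08,0]]' | grep -E "pos|force"; done
```

```text
position: [0.4469, -0.1976, 0.1273]
force: [0.9, 0.3, -0.2]
gripper_force: 60.4
position: [0.4473, -0.1976, 0.1246]
force: [0.3, 0.3, 2.3]
gripper_force: 60.6
position: [0.4468, -0.1975, 0.1208]
force: [1.0, 0.5, 1.8]
gripper_force: 61.3
```

```bash
for s in 1 2 3; do python3 -m crank '[[1,0,0,0.025,0],[1,0,0,0.05,0],[1,0,0,0.05,0]]' | grep -E "pos|^force"; done; python3 - <<'E'
from h import *
for n in("scene","wrist"):
    im,P,o=grab(n,n+"8.png"); k=(np.hypot(P[...,0]-.445,P[...,1]+.198)<.024)&(im[...,0]>1.6*im[...,2])&(im[...,0]>40)
    q=P[k];print(n,len(q),"orange z",np.nanpercentile(q[:,2],[1,5,95,99]).round(4))
cv2.imwrite("pics/c8.png",np.hstack([cv2.resize(cv2.imread("pics/scene8.png")[190:350,270:430],(390,390),interpolation=2),cv2.resize(cv2.imread("pics/wrist8.png")[150:310,200:360],(390,390),interpolation=2)]))
E
```

```text
position: [0.4471, -0.1976, 0.1204]
force: [-1.8, 0.9, 18.1]
position: [0.4472, -0.1976, 0.12]
force: [-6.4, 1.7, 36.1]
position: [0.4473, -0.1975, 0.1198]
force: [-10.9, 2.0, 56.8]
scene 506 orange z [0.0967 0.0999 0.1609 0.1621]
wrist 9115 orange z [0.0989 0.1096 0.1617 0.1932]
```

View pics/c8.png

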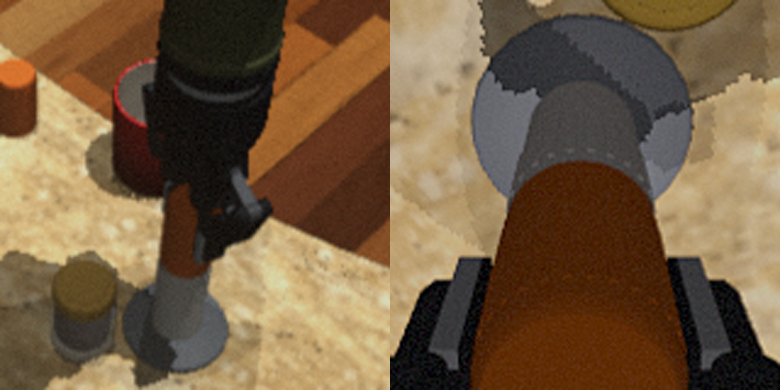

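Crop: the cap's rim meets the shoulder with no gap, and its top is at 0.161, so it is home. A push of 57 N is more than needed, so I'll ease back to about 25 N and hold.

```bash
python3 -m crank '[[1,0,0,-0.04,0],[1,0,0,-0.08,0],[1,0,0,-0.08,0],[1,0,0,-0.08,0],[1,0,0,-0.08,0]]'
```

```text
clock: 15.87
position: [0.4471, -0.1975, 0.1202]
ee_rot: [[-0.94, 0.342, 0.0], [0.342, 0.94, -0.003], [-0.001, -0.003, -1.0]]
force: [-3.9, 0.8, 23.9]
width: 0.453
gripper_force: 63.1
```

```bash
python3 -c "
from station import bot
print(bot.finish_job())"
```

```text
the job is handed in; nothing more can be done
None
```

The steel straw is seated in the travel tube and the orange cap is home on the shoulder. I handed the job in at about 16 s, still gripping the cap and pressing at about 24 N; easing the push onto the shoulder had briefly reached about 57 N.

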